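Run the hanging cutting die over the press platen and settle it

ROBOT

A 6-joint arm with a two-finger parallel gripper is mounted at the origin on the work surface. World frame = base frame: x ahead of the robot, y to its left, z up, the work surface at z = 0. Lengths are in m, angles in rad, forces in N, time in s.
With the tool pointing down it reaches from about 0.3 to 0.775 m from the base axis. Payload 14.6 kg.
Tool frame: the origin (TCP) lies midway between the tips of the shut fingers; the grasp point (between the pads) lies r.grip_depth behind it (r.grip_depth is the distance from the TCP to the grasp point, in m); z points along the fingers, y is the line along which they close (so a half turn about z gives the same grasp; the last joint's range is limited). The gripper opens to 94 mm and grips with 3 to 60 N. Pads are 16 mm wide; open, the fingers measure 119 mm over their backs; the gripper's body (75 mm by 177 mm) begins 78 mm behind the grasp point.
Start: joints at [-1.344, 0.3, 1.521, -0, 1.321, -0.067], TCP at [0.159, -0.526, 0.205] pointing down, gripper open.
Joint ranges: [-3.03, 3.03], [-0.79, 2.21], [0.23, 2.52], [-1.04, 4.18], [0, 3.07], [-2.55, 2.55]. Speed limits (rad/s): [2.22, 2.22, 2.57, 3.14, 3.14, 3.14].

INTERFACE

Orientations are given as a unit quaternion [w, x, y, z].
In Python, from cell import r gives the robot as it stands.
- The arm moves only by the tool play_rows, never from a script. Its argument "targets" is a list of rows, each a list of 2 entries, a list of its own where there are three numbers: the shift along the tool's x, y, z each as a share of 0.12 m, from -1 to 1, then the turn, a rotation vector about the tool's x, y, z each as a share of pi rad, from -1 to 1. A call has 1 to 5 rows; each row is the pose to reach, as a shift and turn from the pose commanded when the call began, along the tool's axes at that moment, turning the shorter way round; what a row does not reach only later rows make up. A row lasts 1/10 s, in which the tool goes at most 50 mm and 8.59 degrees, less where a joint would pass 70% of its speed; a pose out of reach is approached as far as the arm can. A call with a number of a shift or a turn outside -1 to 1 is refused whole. A call with a gripper value outside its range is refused whole. "fingers" is the opening, from 0 (shut) to 1 (fully open), set as the call begins (left out, the last holds). The fingers move at their own pace and stop on an object; "grip_force" is the grip in N (left out, the last holds). Time passes only in rows, so rows that repeat a pose let the fingers close. It gives the time, the measured TCP pose, the force, the opening and the grip force at its end, in the units of the state.
- r.read_state(): the state, without advancing time (a new reading comes with each control period).
- r.capture(name): name is "side" or "top" or "wrist"; returns (picture, depth): 400x640x3 uint8, blue, green, red; 400x640 float32, m along the optical axis (not along the pixel's ray), 0 where there is no reading.
- r.camera_params(name): a dict with "mtx" (3x3 intrinsics, pixels), "k1" (the pictures are not rectified: a ray, as slopes to the right and down, at radius r is drawn at 1 + k1 r^2 times it, then the intrinsics apply), "R" (3x3) and "t" (3): a world point X has camera coordinates R X + t; the wrist camera has in their place "T_tool_cam" (4x4, takes a point from camera to tool coordinates, whose origin is the TCP and whose axes are the flange's). Camera axes: x right, y down, z forward; pixel columns grow to the right and rows downward; lengths in m; the calibration is good to about 2 mm. A picture is of the moment at which its call begins: read the wrist's pose just before it. camera_params takes no time and is no camera call.
- r.sign_off(): hands the job in; it is judged then, once.
The state is a dict: "clock": time; "qpos": joint angles; "qvel": joint speeds; "tau": joint torques, N m; "tcp_pos": TCP position; "tcp_rot": TCP orientation; "contact_force": force on the tool from outside, world axes, zero at the start; "torque": the same for the moment, N m; "grip_width": opening from 0.0 (shut) to 1.0 (fully open); "gripper_force": force on a finger pad.
Only numpy, scipy, OpenCV 4.12 (cv2) and the standard library are available. Lean on these libraries where they do the work, as an engineer would, in place of code of your own. Each camera call takes 0.05 s, during which the arm holds its last target. There are 200 camera calls.

TASK

The insole cutting die hangs on a swinging bail under the gantry trolley, its centring pin parked between two low kerbs. Take the trolley by its knob, run it along the rail so that the pin drags out over the kerb, and bring the die over the black press platen so that the pin hangs still right above the platen's steel bush; let it hang quiet there for about four seconds, then let go of the knob and leave it hanging still. The die is sharp, so never touch it, and do not let it swing wildly.

Things in the scene. Friction and masses are not known exactly. Their poses are not given: they have to be found in the camera images.
- gantry: Fixed grey gantry: a steel rail (20 mm diameter) 250 mm above the table on two posts 950 mm apart (274 mm high). Origin on the table under the middle of the rail; its y axis is the direction of the rail (towards the robot's left), x across it, z up. Its place and yaw vary. Rubber stops on the rail keep the trolley within 310 mm of the middle.
- kerbs (a point): Middle of the parking bay, level with the kerbs' tops (76 mm above the table), under the middle of the rail. The two low kerbs are round steel bars (16 mm diameter) across the rail, on the gantry, 45 mm either side of this point along the rail. Dragging the pin out over a kerb tilts the die by about 0.28 rad; then it slips off and swings freely.
- trolley (a joint): Position of the trolley along the rail in m: 0 in the middle of the rail, growing along the gantry's y axis, range -0.31 to 0.31. Nominal mass 0.5 kg; it slides with about 2 N of friction plus 2 N per m/s, and stays where it is left.
- knob (a point): Grip point on the trolley's black knob: an upright round post 32 mm in diameter and 52 mm tall on top of the trolley's block (66 mm across the rail, 60 mm along it). The point is on its axis, 25 mm above the block, 27 mm below the knob's top, 308 mm above the table, straight above the die's pivot. Free all round; grip it from above.
- pivot (a point): Pivot of the die's bail on the trolley (axis level, across the rail), 220 mm above the table, 88 mm below the knob point; it moves with the trolley. The die hanging on it: nominal 0.61 kg, centre of mass about 28 mm below the pivot, moment of inertia about the pivot about 0.0074 kg m2.
- die (a joint): Swing angle of the die in rad: 0 plumb, positive when the pin's tip is swung towards the gantry's +y. It swings with a period of about 1.32 s (w = 4.75 rad/s), nearly undamped: by itself it takes about a minute to calm. For small angles angle'' = -w^2 (angle + a/9.81), a being the trolley's acceleration along the rail.
- pin_tip (a point): Lowest point of the steel centring pin (30 mm diameter, round end) under the middle of the die, 150 mm below the pivot; 70 mm above the table when plumb, 6 mm below the kerbs' tops. The die is a plywood board 290 mm long (along the rail), 100 mm wide, 18 mm thick, steel ferrules in its corners, a blade on its underside.
- bush (a point): Target: centre of the top of the steel bush ring (64 mm across, bore 38 mm) in the middle of the black steel press platen (170 mm across the rail, 140 mm along it, 46 mm high; ring top 54 mm above the table). It lies under the rail, left or right of the kerbs, 160 to 240 mm from the rail's middle. A wooden block of like size lies on the other side.
Not all that is in view belongs to the job. Leave any green look-alike of the part that bears bush alone.

How it is judged:
By the outcome, as a careful person would: the job done as asked, in the order asked, and still so for the second after the job is handed in, with the robot touching nothing.
It also fails if it takes over 45 s, if anything falls off the work surface, if the arm or the gripper's body presses on something with over 40 N, if the wrist force passes 120 N, or if a joint passes its speed limit or range.

## Working session

There is one attempt and no reset: what is moved stays moved. The work goes in short steps, Python scripts to look and compute and a tool call to move; the robot and the scene stay as the last step left them, time stands still between calls to the robot, and variables do not carry over. Pictures are saved under pics/ and viewed, at most 10 in all, crops included, and the job is handed in when it is done.

Besides the shell and the picture viewer there is one more tool, called after "Request:" in YAML: its name, and indented under it one key for each argument. play_rows: Moves the arm, as the interface text tells. Its arguments: {"type":"object","properties":{"targets":{"type":"array"},"fingers":{"type":"number"},"grip_force":{"type":"number"}},"required":["targets"]}

```bash
ls; mkdir -p pics
python3 - <<'E'
from cell import r
import cv2,numpy as np
s=r.read_state();print(s,r.grip_depth)
for n in("side","top"):
    im,d=r.capture(n);cv2.imwrite(f"pics/{n}0.png",im);np.savez(f"{n}0.npz",im=im,d=d)
    print(n,r.camera_params(n))
E
```

```text
pics
{'clock': 0.0, 'qpos': array([-1.34362096e+00,  3.00455923e-01,  1.52152840e+00,  2.43792413e-05,
        1.32069219e+00, -6.65824255e-02]), 'qvel': array([-0.00069269,  0.00165318, -0.00160865, -0.00151577, -0.00073344,
       -0.00119341]), 'tau': array([-4.04306365e-04, -5.31810558e+01, -3.52739882e+01,  7.07698544e-02,
        2.44465366e-02, -2.07552062e-04]), 'tcp_pos': array([ 0.15921189, -0.52620298,  0.20491694]), 'tcp_rot': array([-5.41129505e-04,  9.89232971e-01,  1.46348338e-01, -3.16975179e-05]), 'contact_force': array([ 0.82947939, -0.0559156 , -0.22534921]), 'torque': array([-0.00855665, -0.02098645,  0.00072135]), 'gripper_force': 0.0, 'grip_width': 0.999879202801407} 0.0188
side {'mtx': array([[373.65893812,   0.        , 319.14705769],
       [  0.        , 373.65893812, 196.45995989],
       [  0.        ,   0.        ,   1.        ]]), 'k1': -0.004595482566143013, 'R': array([[ 0.48555049,  0.87419598,  0.00470188],
       [ 0.70968769, -0.39102642, -0.58603901],
       [-0.51047439,  0.28788839, -0.8102692 ]]), 't': array([-0.25772841, -0.34743388,  1.25728287])}
top {'mtx': array([[385.83238243,   0.        , 319.93496066],
       [  0.        , 385.83238243, 202.77762054],
       [  0.        ,   0.        ,   1.        ]]), 'k1': 0.006283577699396867, 'R': array([[ 0.00124954, -0.99996367,  0.00843223],
       [-0.99823203, -0.00174837, -0.05941183],
       [ 0.05942442, -0.00834309, -0.99819794]]), 't': array([-0.07637883,  0.63721399,  1.07978699])}
```

View pics/top0.png

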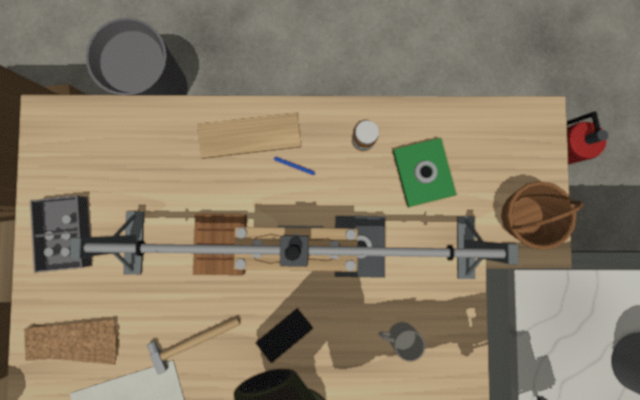

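View pics/side0.png

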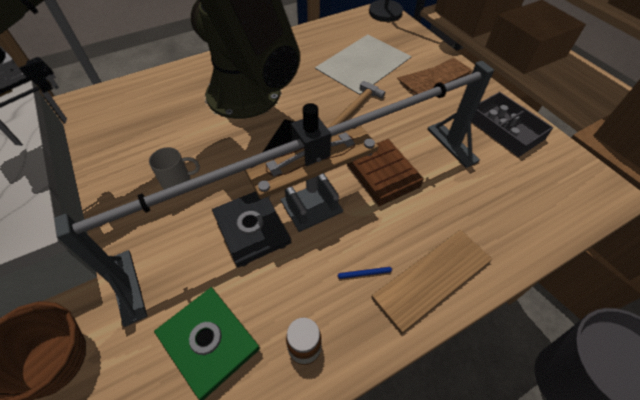

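The top view shows the rail running from (85,247) to (505,253), the knob at (293,246), the platen with its half-hidden ring at about (365,243), and the wooden block at (220,243). The side view shows the knob at (311,112), the steel bush ring fully visible at (250,221), and the green decoy at (205,338). I'll measure these now.

```bash
cat > h.py <<'E'
from cell import r
import cv2,numpy as np
def P(n): return r.camera_params(n)
def cloud(n,d):
    p=P(n);h,w=d.shape;v,u=np.mgrid[:h,:w]
    dist=np.array([p['k1'],0,0,0,0.])
    s=cv2.undistortPoints(np.stack([u.ravel(),v.ravel()],1).astype(float)[:,None],p['mtx'],dist)[:,0]
    c=np.c_[s,np.ones(len(s))]*d.ravel()[:,None]
    return ((c-p['t'])@p['R']).reshape(h,w,3)
def ray(n,uv,z):
    p=P(n);s=cv2.undistortPoints(np.array([[uv]],float),p['mtx'],np.array([p['k1'],0,0,0,0.]))[0,0]
    o=-p['R'].T@p['t'];q=p['R'].T@np.array([*s,1]);return o+q*(z-o[2])/q[2]
def proj(n,X):
    p=P(n);c=p['R']@X+p['t'];s=c[:2]/c[2];s=s*(1+p['k1']*s@s);return p['mtx'][:2,:2]@s+p['mtx'][:2,2]
E
python3 - <<'E'
from h import *
T=np.load("top0.npz");S=np.load("side0.npz")
ct=cloud("top",T['d']);cs=cloud("side",S['d'])
# rail
for n,c in(("top",ct),("side",cs)):
    m=(c[...,2]>.245)&(c[...,2]<.265)&(c[...,0]>.3)&(c[...,0]<.65)&(abs(c[...,1])<.6)
    q=c[m];A=np.polyfit(q[:,1],q[:,0],1)
    for _ in range(5):
        e=q[:,0]-np.polyval(A,q[:,1]);k=abs(e)<.012;A=np.polyfit(q[k,1],q[k,0],1)
    print(n,"rail x=a*y+b",A,k.sum(),q[k,1].min(),q[k,1].max())
    # knob top
    m=(c[...,2]>.325)&(c[...,2]<.345)&(c[...,0]>.3)&(c[...,0]<.65)&(abs(c[...,1])<.3)
    q=c[m];print("knob",m.sum(),q.mean(0),q.min(0),q.max(0))
    v,u=np.where(m);print(u.mean(),v.mean(),ray(n,(u.mean(),v.mean()),.335))
    # posts
    m=(c[...,2]>.268)&(c[...,2]<.28)&(c[...,0]>.3)&(c[...,0]<.65)
    q=c[m];
    for sg in(1,-1):
        k=q[:,1]*sg>.35
        if k.sum(): print("post",k.sum(),q[k].mean(0),q[k].min(0),q[k].max(0))
# ring side
g=cv2.cvtColor(S['im'],cv2.COLOR_BGR2GRAY)
roi=np.zeros_like(g);roi[200:245,225:275]=1
m=((g>95)&(roi>0)).astype(np.uint8)
cn,_=cv2.findContours(m,cv2.RETR_EXTERNAL,cv2.CHAIN_APPROX_NONE)
cn=max(cn,key=cv2.contourArea);e=cv2.fitEllipse(cn);print(e,cv2.contourArea(cn),"bush",ray("side",e[0],.054))
b=ray("side",e[0],.054);print(proj("top",b))
pts=cn[:,0].astype(float);w=np.array([ray("side",p,.054) for p in pts]);print("ring extents",np.ptp(w,0)[:2], cv2.minEnclosingCircle(w[:,:2].astype(np.float32)), cs[m>0][:,2].mean())
k=np.hstack([cv2.resize(S['im'][60:260,210:370],None,fx=2.4,fy=2.4,interpolation=3),cv2.resize(T['im'][200:300,230:400],None,fx=2.4,fy=4.8)]) 
cv2.imwrite("pics/crop.png",k)
E
```

```text
top rail x=a*y+b [0.01328901 0.51954241] 3540 -0.4851164795463085 0.4473379171689068
knob 194 [ 0.51905257 -0.01577398  0.33421967] [ 0.50283442 -0.03076314  0.32764716] [ 5.33258755e-01 -3.32479993e-04  3.37529179e-01]
291.5618556701031 252.06185567010309 [ 0.51910049 -0.01582155  0.335     ]
post 227 [0.52543881 0.45357663 0.27274469] [0.50391438 0.44308675 0.26801376] [0.54718712 0.46629286 0.27731176]
post 221 [ 0.51302577 -0.48763081  0.27290989] [ 0.49137574 -0.50392578  0.26806144] [ 0.53507599 -0.3600651   0.27722765]
side rail x=a*y+b [0.01495449 0.52365434] 3975 -0.482473759673682 0.44796742263439404
knob 196 [ 0.52252647 -0.01634891  0.33351541] [ 0.50376978 -0.0304922   0.32515955] [ 0.53564871 -0.00054134  0.33818423]
310.40816326530614 109.99489795918367 [ 0.52407628 -0.01715899  0.335     ]
post 138 [0.52689662 0.45305621 0.27404993] [0.50194815 0.44376274 0.26807898] [0.54796695 0.46635292 0.27748716]
post 329 [ 0.5137145 -0.4879193  0.2729442] [ 0.48927329 -0.50265233  0.26800137] [ 0.53480204 -0.35789167  0.27656803]
((249.0294189453125, 220.89541625976562), (18.04041862487793, 21.612821578979492), 69.5410385131836) 111.5 bush [ 0.51528686 -0.18434689  0.054     ]
[359.71152025 246.52657697]
ring extents [0.0565153  0.05430097] ((0.5151740312576294, -0.18380962312221527), 0.028901485726237297) 0.050304576871966045
```

View pics/crop.png

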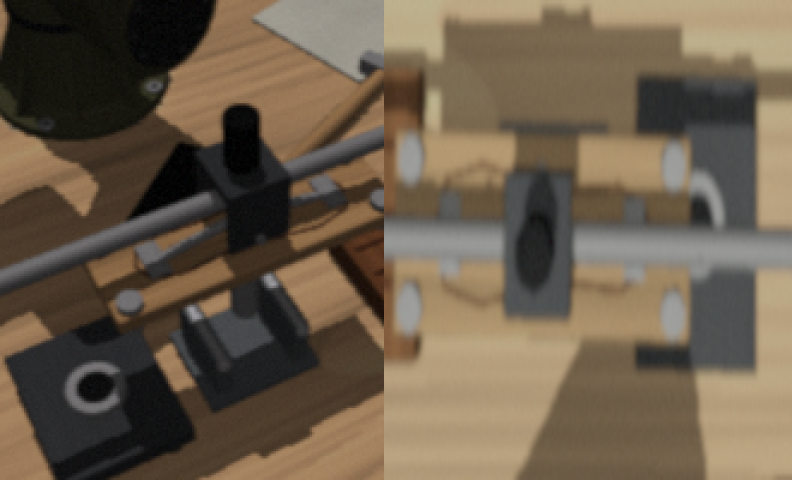

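The crop shows the whole ring, part of it in shadow, centred at about side pixel (249.4,221). It also shows the pin between the kerbs. The bush lies about 167 mm to −y of the rail's middle, which fits the 160–240 mm given. I'll lift and yaw first.

Request:
play_rows:
  targets:
    - [[0, 0, -0.4], [0, 0, 0.04]]
    - [[0, 0, -0.8], [0, 0, 0.08]]
    - [[0, 0, -1], [0, 0, 0.098]]
    - [[0, 0, -1], [0, 0, 0.098]]
    - [[0, 0, -1], [0, 0, 0.098]]
  fingers: 1
  grip_force: 30

```text
clock: 0.6
tcp_pos: [0.1592, -0.5263, 0.3246]
tcp_rot: [-0.0, 1.0, -0.006, -0.0]
contact_force: [0.5, -1.0, -0.2]
grip_width: 0.999
gripper_force: 0.0
```

```bash
cat >> h.py <<'E'
from scipy.spatial.transform import Rotation as Ro
def shares(target,yaw=None):
    s=r.read_state();q=s['tcp_rot'];R=Ro.from_quat([*q[1:],q[0]]).as_matrix()
    print("clk",round(s['clock'],2),"tcp",s['tcp_pos'].round(4),"toolx",R[:,0].round(4),"toolz",R[:,2].round(4),"shift/0.12:",(R.T@(np.array(target)-s['tcp_pos'])/.12).round(3))
E
python3 - <<'E'
from h import *
shares([.52,-.0163,.40]);shares([.52,-.0163,.293])
# plank angle from depth at rest
for n in("top","side"):
    z=np.load(n+"0.npz");c=cloud(n,z['d']);im=z['im'].astype(int)
    X=c[...,0]-.5193-.0135*c[...,1];Y=c[...,1]+.0165
    m=(abs(X)<.055)&(abs(Y)<.15)&(c[...,2]>.085)&(c[...,2]<.2)
    q=c[m];print(n,m.sum(),np.histogram(q[:,2],bins=np.arange(.08,.205,.01)))
    z=q[:,2];k=abs(z-np.median(z))<.012;A=np.polyfit(Y[m][k],z[k],1);print(A,k.sum(),np.std(z[k]))
E
```

```text
clk 0.6 tcp [ 0.1592 -0.5263  0.3246] toolx [ 9.999e-01 -1.290e-02 -2.000e-04] toolz [-2.e-04  9.e-04 -1.e+00] shift/0.12: [ 2.951 -4.289 -0.625]
clk 0.6 tcp [ 0.1592 -0.5263  0.3246] toolx [ 9.999e-01 -1.290e-02 -2.000e-04] toolz [-2.e-04  9.e-04 -1.e+00] shift/0.12: [ 2.951 -4.288  0.266]
top 11 (array([ 0,  0,  0,  0,  0,  0,  0,  0,  0,  0,  1, 10]), array([0.08, 0.09, 0.1 , 0.11, 0.12, 0.13, 0.14, 0.15, 0.16, 0.17, 0.18,
       0.19, 0.2 ]))
[0.00604826 0.19774518] 11 0.00302556138699699
side 558 (array([ 13,  26,  35,  33,  31,  17,   2,   0,   0,   3,  39, 359]), array([0.08, 0.09, 0.1 , 0.11, 0.12, 0.13, 0.14, 0.15, 0.16, 0.17, 0.18,
       0.19, 0.2 ]))
[-0.00072282  0.19434782] 397 0.003703227028437571
```

Request:
play_rows:
  targets:
    - [[0.2, -0.29, -0.3], [0, 0, 0]]
    - [[0.4, -0.58, -0.6], [0, 0, 0]]
    - [[0.6, -0.86, -0.63], [0, 0, 0]]

```text
clock: 0.9
tcp_pos: [0.2324, -0.4243, 0.4016]
tcp_rot: [0.0, 1.0, -0.007, -0.0]
contact_force: [1.0, 0.1, 0.2]
grip_width: 0.997
gripper_force: 0.0
```

Request:
play_rows:
  targets:
    - [[0.2, -0.29, 0], [0, 0, 0]]
    - [[0.4, -0.58, 0], [0, 0, 0]]
    - [[0.6, -0.86, 0], [0, 0, 0]]

```text
clock: 1.2
tcp_pos: [0.3062, -0.3211, 0.3991]
tcp_rot: [-0.001, 1.0, -0.007, -0.001]
contact_force: [1.6, -0.7, -0.2]
grip_width: 1.003
gripper_force: 0.0
```

Request:
play_rows:
  targets:
    - [[0.2, -0.29, 0], [0, 0, 0]]
    - [[0.4, -0.58, 0], [0, 0, 0]]
    - [[0.6, -0.86, 0], [0, 0, 0]]

```text
clock: 1.5
tcp_pos: [0.3797, -0.2189, 0.3991]
tcp_rot: [-0.001, 1.0, -0.006, -0.001]
contact_force: [0.8, -1.2, 1.2]
grip_width: 1.001
gripper_force: 0.0
```

Request:
play_rows:
  targets:
    - [[0.2, -0.29, 0], [0, 0, 0]]
    - [[0.4, -0.58, 0], [0, 0, 0]]
    - [[0.6, -0.86, 0], [0, 0, 0]]

```text
clock: 1.8
tcp_pos: [0.4532, -0.1166, 0.3991]
tcp_rot: [-0.0, 1.0, -0.006, -0.001]
contact_force: [0.8, -1.4, -0.0]
grip_width: 1.0
gripper_force: 0.0
```

Request:
play_rows:
  targets:
    - [[0.2, -0.29, 0], [0, 0, 0]]
    - [[0.4, -0.58, 0], [0, 0, 0]]
    - [[0.55, -0.85, 0], [0, 0, 0]]
    - [[0.55, -0.85, 0], [0, 0, 0]]
    - [[0.55, -0.85, 0], [0, 0, 0]]

```text
clock: 2.3
tcp_pos: [0.52, -0.017, 0.399]
tcp_rot: [-0.0, 1.0, -0.006, -0.002]
contact_force: [-0.8, -0.0, -0.7]
grip_width: 1.001
gripper_force: 0.0
```

```bash
cat >> h.py <<'E'
def ang(n,d,y0):
    c=cloud(n,d);X=c[...,0]-.5193-.0135*c[...,1];Y=c[...,1]-y0
    m=(abs(X)<.05)&(abs(X)>.018)&(abs(Y)<.145)&(abs(Y)>.04)&(c[...,2]>.13)&(c[...,2]<.232)
    if m.sum()<20: return 9,0,0,0
    y,z=Y[m],c[...,2][m];A=np.polyfit(y,z,1)
    for _ in range(4):
        k=abs(z-np.polyval(A,y))<.01;A=np.polyfit(y[k],z[k],1)
    return np.arctan(A[0]),A[1],k.sum(),y[k].min()
E
python3 - <<'E'
from h import *
for n in("top","side"): print(n,ang(n,np.load(n+"0.npz")['d'],-.0165))
shares([.52,-.0163,.293])
for n in("top","side","wrist"):
    im,d=r.capture(n);np.savez(f"{n}1.npz",im=im,d=d);print(n,ang(n,d,-.0165) if n!="wrist" else '')
    if n=="wrist":cv2.imwrite("pics/w1.png",im)
p=P("wrist");print(p)
E
```

```text
top (np.float64(-0.0002707874198372574), np.float64(0.2055008907140801), np.int64(2413), np.float64(-0.14287427672164343))
side (np.float64(0.0021076390039518893), np.float64(0.20537523060488638), np.int64(1527), np.float64(-0.143330340981282))
clk 2.3 tcp [ 0.52  -0.017  0.399] toolx [ 0.9999 -0.0119 -0.0032] toolz [-3.2e-03  2.0e-04 -1.0e+00] shift/0.12: [ 0.003 -0.005  0.883]
top (np.float64(-0.0057065818202090765), np.float64(0.20571358706898488), np.int64(1035), np.float64(-0.14278612698218374))
side (np.float64(0.0017517298299473032), np.float64(0.2053351714177951), np.int64(1542), np.float64(-0.14327470084208105))
wrist 
{'mtx': array([[294.39255197,   0.        , 316.46571096],
       [  0.        , 294.39255197, 198.6720796 ],
       [  0.        ,   0.        ,   1.        ]]), 'k1': 0.006283684778655623, 'T_tool_cam': array([[ 2.88602845e-04, -9.59071409e-01, -2.83164174e-01,
         8.28158109e-02],
       [ 9.99998892e-01,  6.90366037e-04, -1.31905035e-03,
        -2.92552522e-05],
       [ 1.46055041e-03, -2.83163479e-01,  9.59070545e-01,
        -1.79005534e-01],
       [ 0.00000000e+00,  0.00000000e+00,  0.00000000e+00,
         1.00000000e+00]])}
```

View pics/w1.png

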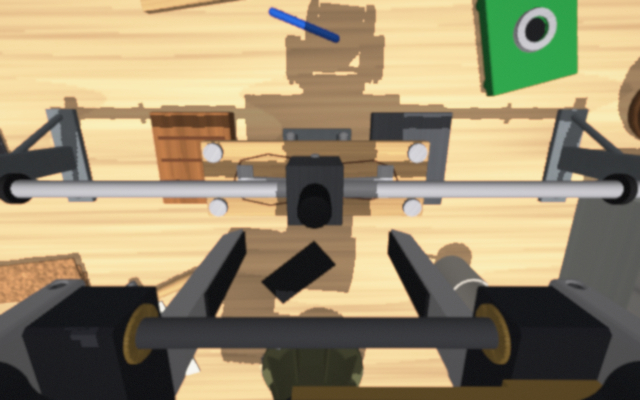

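The wrist view shows the knob at (315,207), centred between the fingers, with the rail level at row 188. Descend and grip.

Request:
play_rows:
  targets:
    - [[0, -0.005, 0.3], [0, 0, 0]]
    - [[0, -0.005, 0.6], [0, 0, 0]]
    - [[0, -0.005, 0.87], [0, 0, 0]]
    - [[0, -0.005, 0.87], [0, 0, 0]]

```text
clock: 2.85
tcp_pos: [0.5184, -0.0175, 0.2929]
tcp_rot: [-0.0, 1.0, -0.008, -0.003]
contact_force: [0.4, -0.8, 0.5]
grip_width: 1.0
gripper_force: 0.0
```

Request:
play_rows:
  targets:
    - [[0, 0, 0], [0, 0, 0]]
    - [[0, 0, 0], [0, 0, 0]]
    - [[0, 0, 0], [0, 0, 0]]
    - [[0, 0, 0], [0, 0, 0]]
    - [[0, 0, 0], [0, 0, 0]]
  fingers: 0
  grip_force: 30

```text
clock: 3.35
tcp_pos: [0.5201, -0.0167, 0.2969]
tcp_rot: [0.0, 1.0, -0.007, 0.0]
contact_force: [-0.1, -0.1, -1.2]
grip_width: 0.616
gripper_force: 0.0
```

Run:
```python
from h import *
shares([.52,-.1016,.293]);print(r.read_state()['contact_force'])
im,d=r.capture("side");print(ang("side",d,-.0165));cv2.imwrite("pics/s2.png",im)
```

```text
clk 3.35 tcp [ 0.5201 -0.0167  0.2969] toolx [ 9.999e-01 -1.400e-02  7.000e-04] toolz [ 7.e-04 -1.e-04 -1.e+00] shift/0.12: [0.009 0.707 0.033]
[-0.09451262 -0.08205644 -1.16651866]
(np.float64(0.001382211565431072), np.float64(0.20543881536859276), np.int64(1526), np.float64(-0.14333186211114313))
```

View pics/s2.png

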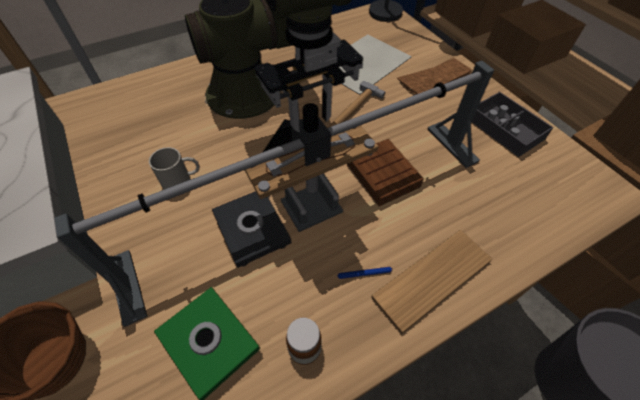

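The side view shows the fingers straddling the knob at (311,112), still closing.

Request:
play_rows:
  targets:
    - [[0, 0, 0.01], [0, 0, 0]]
    - [[0, 0, 0.01], [0, 0, 0]]
    - [[0, 0, 0.01], [0, 0, 0]]
    - [[0, 0, 0.01], [0, 0, 0]]
    - [[0, 0, 0.01], [0, 0, 0]]
  grip_force: 30

```text
clock: 3.9
tcp_pos: [0.52, -0.0167, 0.2952]
tcp_rot: [-0.0, 1.0, -0.007, -0.0]
contact_force: [-0.5, 0.8, -0.7]
grip_width: 0.336
gripper_force: 30.0
```

Request:
play_rows:
  targets:
    - [[0, 0, 0], [0, 0, 0]]
    - [[0, 0, 0], [0, 0, 0]]
    - [[0, 0, 0], [0, 0, 0]]

```text
clock: 4.2
tcp_pos: [0.5199, -0.0167, 0.2952]
tcp_rot: [-0.0, 1.0, -0.007, -0.0]
contact_force: [0.2, 1.2, -2.3]
grip_width: 0.337
gripper_force: 30.0
```

Request:
play_rows:
  targets:
    - [[0, 0.06, 0], [0, 0, 0]]
    - [[0, 0.14, 0], [0, 0, 0]]
    - [[0, 0.22, 0], [0, 0, 0]]
    - [[0, 0.3, 0], [0, 0, 0]]
    - [[0, 0.38, 0], [0, 0, 0]]

```text
clock: 4.7
tcp_pos: [0.5193, -0.0634, 0.2952]
tcp_rot: [-0.0, 1.0, -0.007, -0.0]
contact_force: [-0.1, 1.7, -3.7]
grip_width: 0.338
gripper_force: 30.0
```

```bash
cat >> h.py <<'E'
from scipy.optimize import curve_fit
W=4.75
def watch(n):
    L=[]
    for i in range(n):
        s=r.read_state();im,d=r.capture("side");a=ang("side",d,s['tcp_pos'][1]);L.append((s['clock'],a[0]-.0017,a[2],s['tcp_pos'][1]))
    return np.array(L),im
def fit(L):
    t=L[:,0];t1=t[-1]
    f=lambda t,w,c,s,o:c*np.cos(w*(t-t1))+s*np.sin(w*(t-t1))+o
    p,_=curve_fit(f,t,L[:,1],[W,.1,.1,0]);print("w,c,s,o",p.round(4),"amp",np.hypot(p[1],p[2]).round(4),"res",np.std(L[:,1]-f(t,*p)).round(4),"t1",t1)
    return p
E
python3 - <<'E'
from h import *
L,im=watch(1);print(L,r.read_state()['contact_force']);shares([.517,-.1417,.295])
E
```

```text
[[ 4.70000000e+00  1.11157416e-01  1.71900000e+03 -6.33524797e-02]] [-0.52250212 -4.29062158 -2.21243021]
clk 4.75 tcp [ 0.5193 -0.0646  0.2952] toolx [ 9.999e-01 -1.530e-02 -1.000e-04] toolz [-1.e-04 -7.e-04 -1.e+00] shift/0.12: [-0.009  0.643  0.002]
```

Request:
play_rows:
  targets:
    - [[0, 0.08, 0], [0, 0, 0]]
    - [[0, 0.16, 0], [0, 0, 0]]
    - [[0, 0.24, 0], [0, 0, 0]]
    - [[0, 0.32, 0], [0, 0, 0]]
    - [[0, 0.4, 0], [0, 0, 0]]

```text
clock: 5.25
tcp_pos: [0.5186, -0.1111, 0.2952]
tcp_rot: [-0.0, 1.0, -0.007, -0.0]
contact_force: [-1.7, 3.5, -3.6]
grip_width: 0.333
gripper_force: 30.0
```

Request:
play_rows:
  targets:
    - [[0, 0.08, 0], [0, 0, 0]]
    - [[0, 0.16, 0], [0, 0, 0]]
    - [[0, 0.22, 0], [0, 0, 0]]
    - [[0, 0.25, 0], [0, 0, 0]]

```text
clock: 5.65
tcp_pos: [0.5181, -0.1411, 0.2952]
tcp_rot: [0.0, 1.0, -0.007, -0.0]
contact_force: [-1.3, 2.1, -3.5]
grip_width: 0.333
gripper_force: 30.0
```

Run:
```python
from h import *
L,im=watch(26);print(L[::2].round(4));np.save("L1.npy",L);fit(L);shares([.517,-.185,.295])
```

```text
[[ 5.650e+00 -1.910e-01  1.695e+03 -1.411e-01]
 [ 5.750e+00 -2.845e-01  1.363e+03 -1.411e-01]
 [ 5.850e+00 -3.192e-01  1.223e+03 -1.406e-01]
 [ 5.950e+00 -2.802e-01  1.352e+03 -1.403e-01]
 [ 6.050e+00 -1.821e-01  1.696e+03 -1.403e-01]
 [ 6.150e+00 -4.800e-02  1.740e+03 -1.402e-01]
 [ 6.250e+00  1.088e-01  1.866e+03 -1.402e-01]
 [ 6.350e+00  2.272e-01  1.840e+03 -1.402e-01]
 [ 6.450e+00  3.023e-01  1.588e+03 -1.402e-01]
 [ 6.550e+00  3.087e-01  1.564e+03 -1.402e-01]
 [ 6.650e+00  2.510e-01  1.755e+03 -1.402e-01]
 [ 6.750e+00  1.434e-01  1.911e+03 -1.402e-01]
 [ 6.850e+00 -7.700e-03  1.750e+03 -1.402e-01]]
w,c,s,o [ 4.7177e+00 -8.0100e-02 -3.0710e-01 -8.0000e-04] amp 0.3174 res 0.0028 t1 6.9
clk 6.95 tcp [ 0.5182 -0.1402  0.2952] toolx [ 9.999e-01 -1.400e-02 -4.000e-04] toolz [-4.e-04  2.e-04 -1.e+00] shift/0.12: [-0.005  0.373  0.002]
```

```bash
cat >> h.py <<'E'
def plan(p,t1,D,N=20,lag=0.03,w=4.74):
    """p: fit at t1; D: trolley travel (world +y, m); prints tool-y shares per call"""
    t0=r.read_state()['clock'];dt=t0-t1
    ph=p[1]-1j*p[2]               # theta=Re(ph e^{i w (t-t1)})
    ph*=np.exp(1j*p[0]*dt)
    tk=np.arange(N+1)*.1          # kicks: theta' += -w^2 dv/g at tk+lag -> phasor at t0: +i*w*dv/g*e^{-iw tk}
    K=1j*w/9.81*np.exp(-1j*w*(tk+lag))
    A=np.array([K.real,K.imag,np.ones(N+1),N*.1-tk]);b=np.array([-ph.real,-ph.imag,0,D])
    dv=np.linalg.pinv(A)@b;x=np.cumsum(np.cumsum(dv)[:-1])*.1
    print("amp",abs(ph),"max|v|",abs(np.cumsum(dv)).max(),"x range",x.min(),x.max())
    sh=np.round(-x/.12,2);base=0
    for i in range(0,N,5): print((sh[i:i+5]-base).round(3).tolist());base=sh[i+4] if i+4<N else 0
E
python3 - <<'E'
from h import *
L=np.load("L1.npy");p=fit(L)
plan(p,L[-1,0],-.185+.1402)
plan(p,L[-1,0],-.185+.1402,25)
E
```

```text
w,c,s,o [ 4.7177e+00 -8.0100e-02 -3.0710e-01 -8.0000e-04] amp 0.3174 res 0.0028 t1 6.9
amp 0.31736820092015156 max|v| 0.18313058982188685 x range -0.044800000000000235 0.04996501885747137
[0.04, 0.11, 0.17, 0.21, 0.2]
[-0.06, -0.16, -0.29, -0.42, -0.54]
[-0.07, -0.08, -0.03, 0.08, 0.22]
[0.15, 0.29, 0.4, 0.47, 0.49]
amp 0.31736820092015156 max|v| 0.1543495714289138 x range -0.08606835861804008 -0.005358659256304619
[0.04, 0.12, 0.19, 0.26, 0.29]
[0.0, -0.04, -0.1, -0.16, -0.21]
[-0.02, 0.0, 0.07, 0.18, 0.31]
[0.12, 0.23, 0.3, 0.33, 0.3]
[-0.05, -0.14, -0.22, -0.28, -0.32]
```

Request:
play_rows:
  targets:
    - [[0, 0.04, 0], [0, 0, 0]]
    - [[0, 0.12, 0], [0, 0, 0]]
    - [[0, 0.19, 0], [0, 0, 0]]
    - [[0, 0.26, 0], [0, 0, 0]]
    - [[0, 0.29, 0], [0, 0, 0]]

```text
clock: 7.45
tcp_pos: [0.5176, -0.1753, 0.2952]
tcp_rot: [-0.0, 1.0, -0.007, -0.0]
contact_force: [-4.9, 2.6, -3.8]
grip_width: 0.334
gripper_force: 30.0
```

Request:
play_rows:
  targets:
    - [[0, 0, 0], [0, 0, 0]]
    - [[0, -0.04, 0], [0, 0, 0]]
    - [[0, -0.1, 0], [0, 0, 0]]
    - [[0, -0.16, 0], [0, 0, 0]]
    - [[0, -0.21, 0], [0, 0, 0]]

```text
clock: 7.95
tcp_pos: [0.518, -0.1496, 0.2952]
tcp_rot: [-0.0, 1.0, -0.007, -0.0]
contact_force: [-5.0, -2.4, -4.8]
grip_width: 0.334
gripper_force: 30.0
```

Request:
play_rows:
  targets:
    - [[0, -0.02, 0], [0, 0, 0]]
    - [[0, 0, 0], [0, 0, 0]]
    - [[0, 0.07, 0], [0, 0, 0]]
    - [[0, 0.18, 0], [0, 0, 0]]
    - [[0, 0.31, 0], [0, 0, 0]]

```text
clock: 8.45
tcp_pos: [0.5175, -0.1868, 0.2952]
tcp_rot: [-0.001, 1.0, -0.007, -0.0]
contact_force: [-4.7, 2.4, -4.3]
grip_width: 0.334
gripper_force: 30.0
```

Request:
play_rows:
  targets:
    - [[0, 0.12, 0], [0, 0, 0]]
    - [[0, 0.23, 0], [0, 0, 0]]
    - [[0, 0.3, 0], [0, 0, 0]]
    - [[0, 0.33, 0], [0, 0, 0]]
    - [[0, 0.3, 0], [0, 0, 0]]

```text
clock: 8.95
tcp_pos: [0.5169, -0.2239, 0.2952]
tcp_rot: [0.0, 1.0, -0.008, -0.0]
contact_force: [-5.4, -1.8, -4.2]
grip_width: 0.334
gripper_force: 30.0
```

Request:
play_rows:
  targets:
    - [[0, -0.05, 0], [0, 0, 0]]
    - [[0, -0.14, 0], [0, 0, 0]]
    - [[0, -0.22, 0], [0, 0, 0]]
    - [[0, -0.28, 0], [0, 0, 0]]
    - [[0, -0.32, 0], [0, 0, 0]]

```text
clock: 9.45
tcp_pos: [0.5175, -0.1843, 0.2952]
tcp_rot: [0.0, 1.0, -0.007, -0.0]
contact_force: [-5.0, -1.8, -4.9]
grip_width: 0.338
gripper_force: 30.0
```

Run:
```python
from h import *
L,im=watch(20);print(L[::3].round(4));np.save("L2.npy",L);p=fit(L);shares([.517,-.185,.295])
cv2.imwrite("pics/s3.png",cv2.resize(im[80:280,180:420],None,fx=3,fy=3,interpolation=3));np.save("s3.npy",im)
```

```text
[[ 9.450e+00  3.790e-02  1.873e+03 -1.843e-01]
 [ 9.600e+00  3.680e-02  1.868e+03 -1.841e-01]
 [ 9.750e+00  1.740e-02  1.862e+03 -1.842e-01]
 [ 9.900e+00 -8.700e-03  1.848e+03 -1.843e-01]
 [ 1.005e+01 -3.330e-02  1.851e+03 -1.843e-01]
 [ 1.020e+01 -4.070e-02  1.866e+03 -1.843e-01]
 [ 1.035e+01 -3.000e-02  1.863e+03 -1.843e-01]]
w,c,s,o [ 4.7239e+00 -2.1700e-02  3.4200e-02 -7.0000e-04] amp 0.0405 res 0.0005 t1 10.4
clk 10.45 tcp [ 0.5175 -0.1843  0.2952] toolx [ 9.999e-01 -1.380e-02 -6.000e-04] toolz [-6.e-04  9.e-04 -1.e+00] shift/0.12: [-0.004  0.006  0.001]
```

View pics/s3.png

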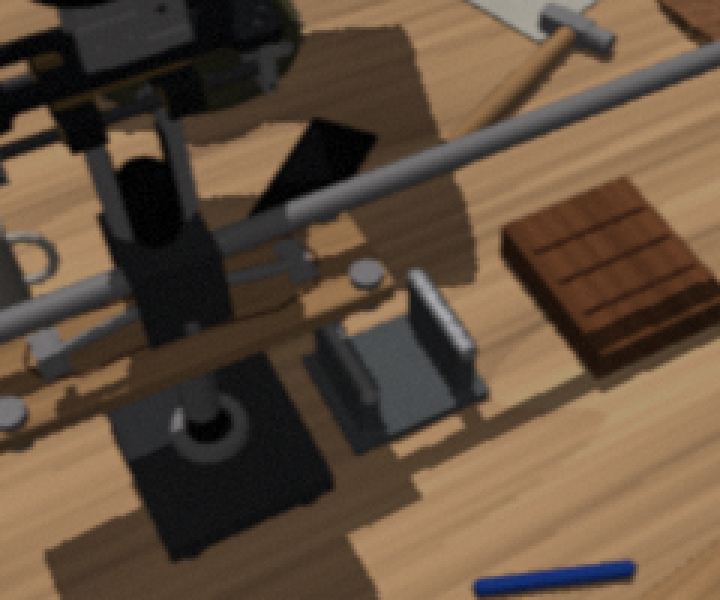

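The crop shows the pin hanging over the ring, ring centre at crop (210,427), with a small remaining swing of 0.04 rad. I'll cross-check the bush position from platen edges in the depth data, then plan a second damping round.

Run:
```python
from h import *
for n in("side","top"):
    z=np.load(n+"0.npz");c=cloud(n,z['d'])
    m=(c[...,2]>.036)&(c[...,2]<.058)&(c[...,0]>.41)&(c[...,0]<.62)&(c[...,1]>-.29)&(c[...,1]<-.1)
    q=c[m];print(n,m.sum(),"z",np.median(q[:,2]),"x",np.percentile(q[:,0],[.5,99.5]),"y",np.percentile(q[:,1],[.5,99.5]), cv2.minAreaRect(q[:,:2].astype(np.float32)))
# ring outer edge from the post-move picture: lit/shadowed ring
im=np.load("s3.npy");g=cv2.cvtColor(im,cv2.COLOR_BGR2GRAY)
u,v=np.meshgrid(range(236,264),range(208,236))
b=np.array([ray("side",(225,222),.054)])
print(g[222,232:268]);print(g[206:240,252]); 
S=cv2.cvtColor(np.load("side0.npz")['im'],cv2.COLOR_BGR2GRAY);print(S[221,230:270]);print(S[206:238,249])
L=np.load("L2.npy");p=fit(L);
for D in(0,-.001):plan(p,L[-1,0],D,10);plan(p,L[-1,0],D,15)
```

```text
side 3477 z 0.046260996034397255 x [0.43284614 0.60157964] y [-0.25288834 -0.11485976] ((0.5163542628288269, -0.1833690106868744), (0.1398862898349762, 0.17208132147789001), 89.09231567382812)
top 1873 z 0.045862009192398905 x [0.43382368 0.60193128] y [-0.25319022 -0.11693063] ((0.5167899131774902, -0.18480584025382996), (0.13862769305706024, 0.16970424354076385), 88.84883880615234)
[ 43  46  43  48  65  93 112 110  89  56  22   6   4   8   2   2   4   1
   4   6   0   0   4   9  13  31  48  51  47  45  38  26  22  16  18  20]
[23 24 24 25 31 34 37 35 36 32 29 24 16  9  2  2  0  3  1  4 18 35 50 51
 49 49 47 43 27 17 17 16 17 19]
[ 43  41  45  43  39  44  56  85 108 114 112  92  46  15  13  15  10   4
  11  14  14  12  15  12  10  13  22  43  57  48  48  44  35  24  20  16
  17  21  18  17]
[ 42  43  44  40  65 107 119 115  88  40  12  14   9  17  13  14  13  14
  11  11  15  52 105 113 113 103  63  43  38  42  43  42]
w,c,s,o [ 4.7239e+00 -2.1700e-02  3.4200e-02 -7.0000e-04] amp 0.0405 res 0.0005 t1 10.4
amp 0.04049990512166661 max|v| 0.044326310721276976 x range -0.0030725822212524477 0.01070484667778034
[0.02, 0.03, 0.01, -0.02, -0.05]
[-0.03, -0.04, -0.02, 0.02, 0.05]
amp 0.04049990512166661 max|v| 0.026945358779372677 x range -1.188285581044113e-17 0.012661219759373033
[-0.01, -0.02, -0.05, -0.07, -0.09]
[-0.01, -0.02, -0.01, 0.0, 0.02]
[0.02, 0.04, 0.06, 0.07, 0.07]
amp 0.04049990512166661 max|v| 0.04569431466462409 x range -0.003389971784947618 0.010144521569214613
[0.02, 0.03, 0.02, -0.01, -0.05]
[-0.03, -0.03, -0.02, 0.02, 0.06]
amp 0.04049990512166661 max|v| 0.0261791210050809 x range -0.0010000000000000137 0.012198036363819796
[-0.01, -0.02, -0.04, -0.07, -0.09]
[-0.01, -0.01, -0.01, 0.01, 0.03]
[0.02, 0.04, 0.06, 0.06, 0.07]
```

```bash
sed -i 's#np.round(-x/.12,2)#np.round(-x/.12,3)#' h.py
python3 - <<'E'
from h import *
L=np.load("L2.npy");p=fit(L);plan(p,L[-1,0],0,15)
# which lag would have explained the residual of the first round?
L1=np.load("L1.npy");q=fit(L1);ph=(q[1]-1j*q[2])*np.exp(1j*4.73*(6.95-6.9))
r_=(p[1]-1j*p[2])*np.exp(1j*4.73*(6.95-10.4))
print("needed",-ph,"achieved",r_-ph,"ratio",(r_-ph)/(-ph),"extra lag",-np.angle((r_-ph)/(-ph))/-4.73)
E
```

```text
w,c,s,o [ 4.7239e+00 -2.1700e-02  3.4200e-02 -7.0000e-04] amp 0.0405 res 0.0005 t1 10.4
amp 0.04049990512166661 max|v| 0.026945358779372677 x range -1.188285581044113e-17 0.012661219759373033
[-0.008, -0.024, -0.046, -0.068, -0.088]
[-0.013, -0.018, -0.012, 0.001, 0.02]
[0.021, 0.041, 0.056, 0.065, 0.068]
w,c,s,o [ 4.7177e+00 -8.0100e-02 -3.0710e-01 -8.0000e-04] amp 0.3174 res 0.0028 t1 6.9
needed (0.14985408981100343-0.2797611958835775j) achieved (0.18723739058504735-0.2641813647515862j) ratio (1.0123448821977312+0.1270132177418416j) extra lag 0.0263873570762672
```

Request:
play_rows:
  targets:
    - [[0, -0.008, 0], [0, 0, 0]]
    - [[0, -0.024, 0], [0, 0, 0]]
    - [[0, -0.046, 0], [0, 0, 0]]
    - [[0, -0.068, 0], [0, 0, 0]]
    - [[0, -0.088, 0], [0, 0, 0]]

```text
clock: 10.95
tcp_pos: [0.5177, -0.1741, 0.2952]
tcp_rot: [0.0, 1.0, -0.007, -0.0]
contact_force: [-4.8, -2.6, -4.9]
grip_width: 0.336
gripper_force: 30.0
```

Request:
play_rows:
  targets:
    - [[0, -0.013, 0], [0, 0, 0]]
    - [[0, -0.018, 0], [0, 0, 0]]
    - [[0, -0.012, 0], [0, 0, 0]]
    - [[0, 0.001, 0], [0, 0, 0]]
    - [[0, 0.02, 0], [0, 0, 0]]

```text
clock: 11.45
tcp_pos: [0.5176, -0.1761, 0.2952]
tcp_rot: [-0.0, 1.0, -0.007, -0.0]
contact_force: [-6.8, 2.8, -4.4]
grip_width: 0.336
gripper_force: 30.0
```

Request:
play_rows:
  targets:
    - [[0, 0.021, 0], [0, 0, 0]]
    - [[0, 0.041, 0], [0, 0, 0]]
    - [[0, 0.056, 0], [0, 0, 0]]
    - [[0, 0.065, 0], [0, 0, 0]]
    - [[0, 0.068, 0], [0, 0, 0]]

```text
clock: 11.95
tcp_pos: [0.5175, -0.1844, 0.2952]
tcp_rot: [-0.0, 1.0, -0.007, -0.0]
contact_force: [-6.2, 1.2, -5.3]
grip_width: 0.334
gripper_force: 30.0
```

Run:
```python
from h import *
L,im=watch(18);print(L[::4].round(4));np.save("L3.npy",L);p=fit(L);shares([.517,-.1843,.295])
plan(p,L[-1,0],0,10,lag=.005)
```

```text
[[ 1.195e+01 -4.100e-03  1.869e+03 -1.844e-01]
 [ 1.215e+01 -2.500e-03  1.859e+03 -1.844e-01]
 [ 1.235e+01 -8.000e-04  1.862e+03 -1.844e-01]
 [ 1.255e+01  2.500e-03  1.872e+03 -1.844e-01]
 [ 1.275e+01  2.000e-03  1.869e+03 -1.844e-01]]
w,c,s,o [ 5.0655e+00  2.3000e-03 -2.4000e-03 -6.0000e-04] amp 0.0033 res 0.0004 t1 12.8
clk 12.85 tcp [ 0.5175 -0.1844  0.2952] toolx [ 9.999e-01 -1.390e-02 -5.000e-04] toolz [-5.e-04  6.e-04 -1.e+00] shift/0.12: [-0.004 -0.001  0.002]
amp 0.003316152925814213 max|v| 0.003983293302265866 x range -0.0007852154369299678 0.0004384818505877301
[-0.002, -0.004, -0.003, -0.001, 0.002]
[0.003, 0.005, 0.004, 0.001, -0.002]
```

Swing is down to 0.003 rad (0.5 mm at the tip). I'll check the pin against the bush directly while it hangs quiet.

Run:
```python
from h import *
im,d=r.capture("side");c=cloud("side",d);cv2.imwrite("pics/s4.png",cv2.resize(im[140:250,190:310],None,fx=5,fy=5,interpolation=3))
m=(c[...,2]>.078)&(c[...,2]<.15)&(abs(c[...,0]-.517)<.03)&(abs(c[...,1]+.1844)<.03)
v,u=np.where(m)
for row in np.unique(v)[::3]:
    k=v==row;uc=(u[k].min()+u[k].max())/2;z=c[...,2][m][k].mean()
    # line of pin axis at same camera row: predicted column
    zs=np.linspace(.06,.18,121);pr=np.array([proj("side",np.array([.5167,-.1844,z])) for z in zs]);j=abs(pr[:,1]-row).argmin()
    print(row,u[k].min(),u[k].max(),"pred axis col",pr[j,0].round(1),"z",zs[j].round(3))
print("tip",proj("side",np.array([.5167,-.1844,.07])),"bush px of target",proj("side",np.array([.5167,-.1844,.054])))
```

```text
203 251 252 pred axis col 244.2 z 0.131
206 244 252 pred axis col 245.0 z 0.119
209 240 253 pred axis col 245.8 z 0.107
212 241 254 pred axis col 246.6 z 0.095
215 242 254 pred axis col 247.5 z 0.082
218 244 252 pred axis col 248.3 z 0.069
tip [248.24449433 217.74306054] bush px of target [249.23832917 221.34199074]
```

View pics/s4.png

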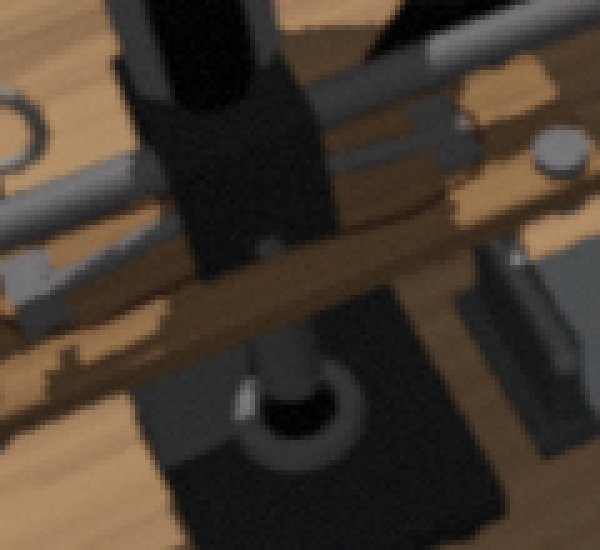

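The crop shows the pin above the ring's bore: ring centre at (300,410), pin end at about (292,395). The residual offset is about 1–2 mm, which is within measurement error. I'll hold still for 4 s.

Request:
play_rows:
  targets:
    - [[0, 0, 0], [0, 0, 0]]
    - [[0, 0, 0], [0, 0, 0]]
    - [[0, 0, 0], [0, 0, 0]]
    - [[0, 0, 0], [0, 0, 0]]
    - [[0, 0, 0], [0, 0, 0]]

```text
clock: 13.4
tcp_pos: [0.5175, -0.1844, 0.2952]
tcp_rot: [-0.0, 1.0, -0.007, -0.0]
contact_force: [-6.5, 0.8, -4.4]
grip_width: 0.337
gripper_force: 30.0
```

Request:
play_rows:
  targets:
    - [[0, 0, 0], [0, 0, 0]]
    - [[0, 0, 0], [0, 0, 0]]
    - [[0, 0, 0], [0, 0, 0]]
    - [[0, 0, 0], [0, 0, 0]]
    - [[0, 0, 0], [0, 0, 0]]

```text
clock: 13.9
tcp_pos: [0.5175, -0.1844, 0.2952]
tcp_rot: [-0.0, 1.0, -0.007, -0.0]
contact_force: [-6.4, 1.2, -4.5]
grip_width: 0.334
gripper_force: 30.0
```

Request:
play_rows:
  targets:
    - [[0, 0, 0], [0, 0, 0]]
    - [[0, 0, 0], [0, 0, 0]]
    - [[0, 0, 0], [0, 0, 0]]
    - [[0, 0, 0], [0, 0, 0]]
    - [[0, 0, 0], [0, 0, 0]]

```text
clock: 14.4
tcp_pos: [0.5175, -0.1844, 0.2952]
tcp_rot: [-0.0, 1.0, -0.007, -0.0]
contact_force: [-5.6, 1.1, -4.6]
grip_width: 0.337
gripper_force: 30.0
```

Request:
play_rows:
  targets:
    - [[0, 0, 0], [0, 0, 0]]
    - [[0, 0, 0], [0, 0, 0]]
    - [[0, 0, 0], [0, 0, 0]]
    - [[0, 0, 0], [0, 0, 0]]
    - [[0, 0, 0], [0, 0, 0]]

```text
clock: 14.9
tcp_pos: [0.5175, -0.1844, 0.2952]
tcp_rot: [-0.0, 1.0, -0.007, -0.0]
contact_force: [-6.1, 2.1, -4.9]
grip_width: 0.338
gripper_force: 30.0
```

Request:
play_rows:
  targets:
    - [[0, 0, 0], [0, 0, 0]]
    - [[0, 0, 0], [0, 0, 0]]
    - [[0, 0, 0], [0, 0, 0]]
    - [[0, 0, 0], [0, 0, 0]]
    - [[0, 0, 0], [0, 0, 0]]

```text
clock: 15.4
tcp_pos: [0.5175, -0.1844, 0.2952]
tcp_rot: [-0.0, 1.0, -0.007, -0.0]
contact_force: [-5.3, 0.6, -4.5]
grip_width: 0.339
gripper_force: 30.0
```

Request:
play_rows:
  targets:
    - [[0, 0, 0], [0, 0, 0]]
    - [[0, 0, 0], [0, 0, 0]]
    - [[0, 0, 0], [0, 0, 0]]
    - [[0, 0, 0], [0, 0, 0]]
    - [[0, 0, 0], [0, 0, 0]]

```text
clock: 15.9
tcp_pos: [0.5175, -0.1844, 0.2952]
tcp_rot: [-0.0, 1.0, -0.007, -0.0]
contact_force: [-5.9, 0.4, -5.3]
grip_width: 0.337
gripper_force: 30.0
```

Request:
play_rows:
  targets:
    - [[0, 0, 0], [0, 0, 0]]
    - [[0, 0, 0], [0, 0, 0]]
    - [[0, 0, 0], [0, 0, 0]]
    - [[0, 0, 0], [0, 0, 0]]
    - [[0, 0, 0], [0, 0, 0]]

```text
clock: 16.4
tcp_pos: [0.5175, -0.1844, 0.2952]
tcp_rot: [-0.0, 1.0, -0.007, -0.0]
contact_force: [-5.4, 1.2, -4.2]
grip_width: 0.334
gripper_force: 30.0
```

Run:
```python
from h import *
L,im=watch(16);print(L[::4].round(4));p=fit(L)
```

```text
[[ 1.640e+01  1.100e-03  1.866e+03 -1.844e-01]
 [ 1.660e+01  2.000e-03  1.867e+03 -1.844e-01]
 [ 1.680e+01  6.000e-04  1.869e+03 -1.844e-01]
 [ 1.700e+01 -1.400e-03  1.866e+03 -1.844e-01]]
w,c,s,o [ 4.3169e+00 -2.4000e-03 -2.3000e-03 -9.0000e-04] amp 0.0034 res 0.0004 t1 17.15
```

Over 5 s of quiet hanging is done. Release gently: ease the grip, open, then rise.

Request:
play_rows:
  targets:
    - [[0, 0, 0], [0, 0, 0]]
    - [[0, 0, 0], [0, 0, 0]]
    - [[0, 0, 0], [0, 0, 0]]
  grip_force: 5

```text
clock: 17.5
tcp_pos: [0.5177, -0.1845, 0.2952]
tcp_rot: [-0.0, 1.0, -0.007, -0.0]
contact_force: [-3.5, 3.1, -5.1]
grip_width: 0.335
gripper_force: 5.0
```

Request:
play_rows:
  targets:
    - [[0, 0, 0], [0, 0, 0]]
    - [[0, 0, 0], [0, 0, 0]]
    - [[0, 0, 0], [0, 0, 0]]
    - [[0, 0, 0], [0, 0, 0]]
    - [[0, 0, 0], [0, 0, 0]]
  fingers: 0.9

```text
clock: 18.0
tcp_pos: [0.5177, -0.1848, 0.2954]
tcp_rot: [0.0, 1.0, -0.007, 0.0]
contact_force: [-0.4, 0.5, 0.1]
grip_width: 0.727
gripper_force: 0.0
```

Request:
play_rows:
  targets:
    - [[0, 0, 0], [0, 0, 0]]
    - [[0, 0, 0], [0, 0, 0]]
    - [[0, 0, 0], [0, 0, 0]]
    - [[0, 0, 0], [0, 0, 0]]
    - [[0, 0, 0], [0, 0, 0]]

```text
clock: 18.5
tcp_pos: [0.5176, -0.1847, 0.2953]
tcp_rot: [-0.0, 1.0, -0.007, -0.0]
contact_force: [0.1, 0.4, 0.0]
grip_width: 0.902
gripper_force: 0.0
```

Request:
play_rows:
  targets:
    - [[0, 0, -0.15], [0, 0, 0]]
    - [[0, 0, -0.4], [0, 0, 0]]
    - [[0, 0, -0.7], [0, 0, 0]]
    - [[0, 0, -1], [0, 0, 0]]
    - [[0, 0, -1], [0, 0, 0]]

```text
clock: 19.0
tcp_pos: [0.518, -0.1849, 0.4201]
tcp_rot: [0.001, 1.0, -0.007, 0.003]
contact_force: [0.1, -0.1, 1.6]
grip_width: 0.903
gripper_force: 0.0
```

Run:
```python
from h import *
s=r.read_state();print(s['tcp_pos'],s['contact_force'],s['grip_width'])
L=[]
for i in range(16):
    t=r.read_state()['clock'];im,d=r.capture("side");L.append((t,ang("side",d,-.1844)[0]-.0017))
L=np.array(L);print(L[::3].round(4));p=fit(L)
c=cloud("side",d);m=(c[...,2]>.325)&(c[...,2]<.345)&(abs(c[...,0]-.518)<.022)&(abs(c[...,1]+.184)<.04)
print("knob",c[m].mean(0))
cv2.imwrite("pics/s5.png",im)
```

```text
[ 0.51802951 -0.18488925  0.42006475] [ 0.10624433 -0.07799047  1.62373957] 0.9031111217852131
[[ 1.900e+01  5.000e-04]
 [ 1.915e+01  1.600e-03]
 [ 1.930e+01  2.000e-03]
 [ 1.945e+01  1.000e-03]
 [ 1.960e+01 -1.200e-03]
 [ 1.975e+01 -2.800e-03]]
w,c,s,o [ 4.9848e+00 -2.1000e-03 -1.9000e-03 -7.0000e-04] amp 0.0028 res 0.0003 t1 19.75
knob [ 0.51982173 -0.18353166  0.33344304]
```

View pics/s5.png

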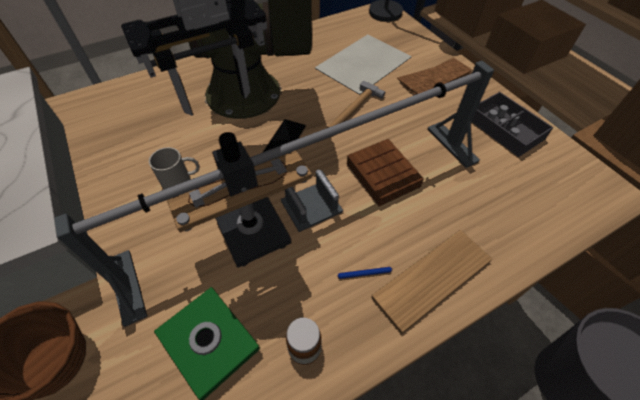

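The side view shows the gripper clear above the knob at (230,145). The die hangs level over the platen with the pin on the bush at (249,220), still to 0.003 rad. Handing in.

```bash
python3 -c "
from cell import r
print(r.sign_off())"
```

```text
the job is handed in; nothing more can be done
None
```

The die now hangs over the platen's bush, its pin within about 2 mm of the bush centre by camera; it hung quiet there for about 5 s before I let go of the knob, its swing is about 0.003 rad, the gripper is clear, and the job was handed in at about 20 s.

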